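Pack out the bottle carriage under the filling head

ROBOT

A 6-joint arm with a two-finger parallel gripper is mounted at the origin on the work surface. World frame = base frame: x ahead of the robot, y to its left, z up, the work surface at z = 0. Lengths are in m, angles in rad, forces in N, time in s.
With the tool pointing down it reaches from about 0.35 to 1 m from the base axis. Payload 7.1 kg.
Tool frame: the origin (TCP) lies between the finger pads; the fingertips stand 22 mm ahead of it and the grasp point (between the pads) lies 3 mm ahead of it; z points along the fingers, y is the line along which they close (so a half turn about z gives the same grasp; the last joint's range is limited). The gripper opens to 85 mm and grips with 20 to 120 N. Pads are 22 mm wide; open, the fingers measure 114 mm over their backs; the gripper's body (76 mm by 85 mm) begins 54 mm behind the grasp point. The pads swing forward as they close: fully open they stand 13 mm farther back than shut.
Start: joints at [-1.157, 0.423, 1.63, -0, 1.089, -0.019], TCP at [0.262, -0.567, 0.253] pointing down, gripper open.
Joint ranges: [-3, 3], [-0.9, 2.11], [0.09, 2.58], [-1.31, 4.45], [0.11, 2.69], [-2.54, 2.54]. Speed limits (rad/s): [2.39, 2.39, 3.01, 3.14, 3.14, 3.14].

INTERFACE

Orientations are given as a rotation vector (axis times angle).
In Python, from rig import manip gives the robot as it stands. The module is installed in compiled form; this text tells all that it offers. Calls block until the motion is done:
- manip.move_to(position, orientation): joint-space move of the TCP to a pose.
- manip.servo_line(position, orientation=None, rate=0.15): straight line of the TCP; orientation=None keeps the orientation; rate is the mean speed in m/s.
- manip.set_joints(angles): joint-space move.
- manip.command_gripper(opening, f_grip=None): finger opening in m; f_grip is the grip in N (None keeps the last); returns when the fingers have stopped.
- manip.hold(seconds).
- manip.solve_ik(position, orientation): joint angles nearest the present ones, or None.
- manip.camera(name): name is "scene" or "top" or "wrist"; returns a dict with "image" (384x512x3 uint8, red, green, blue), "fx", "fy", "cx", "cy" (pixels), "cam_to_world" (4x4, takes a point from camera to world coordinates); the wrist camera has in their place "mount" (4x4, takes a point from camera to tool coordinates, whose origin is the TCP and whose axes are the flange's). Camera axes: x right, y down, z forward; pixel columns grow to the right and rows downward; lengths in m; the calibration is good to about 2 mm. A picture is of the moment at which its call begins: read the wrist's pose just before it. There is no depth.
A pose or a line that the arm cannot do raises manip.IKError and nothing moves.
- manip.sign_off(): hands the job in; it is judged then, once.
Readings, each from a call of its own:
- manip.get_time(): time.
- manip.get_joint_positions(): joint angles.
- manip.get_joint_vel(): joint speeds.
- manip.get_tau(): joint torques, N m.
- manip.get_position(): TCP position.
- manip.get_ee_rot(): TCP orientation.
- manip.get_contact_force(): force on the tool from outside, world axes, zero at the start.
- manip.get_torque(): the same for the moment, N m.
- manip.get_width(): finger opening in m.
- manip.get_grip_force(): force on a finger pad.
Only numpy, scipy, OpenCV 4.12 (cv2) and the standard library are available. Lean on these libraries where they do the work, as an engineer would, in place of code of your own. Each camera call takes 0.05 s, during which the arm holds its last target. There are 200 camera calls.

TASK

One of the three blue packing blocks is the right thickness for the gap between the side stop and the green bottle carriage of the filling stand; find out which by trying them. Slide it in flat from the front until it is fully home against the end wall, so that it holds the carriage and its bottle under the filling nozzle, and let go; a block that is too thick will not go in and a thin one leaves the carriage unmoved. Leave the other two blocks on the bench well clear of the stand, and do not disturb the glassware and tools around.

Things in the scene. Friction and masses are not known exactly. Their poses are not given: they have to be found in the camera images.
- stand: steel filling stand, fixed; origin on the bench under its base plate; own x runs into the gap (roughly away from the robot), y left, z up. Sizes here in its frame, mm. Plate 6 thick (top z 6): x -50 to 110, y -190 to 130, plus a flat apron before the gap, x -130 to -50, y -60 to 70. The gap runs along x, open above and at its front; a block home in it has its centre at x -10
- gap_mouth (a point): mouth of the gap at plate level: the stand's x -50, y 0, z 6 mm. Block homed: its rear end stands out 20 mm before the mouth. Left of the gap is the green carriage: face at y 20 when at rest, x -20 to 50, z 7 to 44; before that, x -50 to -20, a lead-in ramp widens the mouth to y 30
- gap_end (a point): on the face of the end wall that closes the gap: the stand's x 50, y 0, z 28 mm; the wall is 12 mm thick, top at z 51, y -50 to 100
- stop_seat (a point): where the aluminium side stop on the right of the gap is seated: the stand's x 0, y -36, z 6 mm. Stop: x -50 to 50, top at z 44, front corner rounded 8 mm. One of three, 30, 24 or 18 mm thick, is mounted here (not reported which; the others are parked at y -140 to -55), so its face is at y -6, -12 or -18 and the gap 26, 32 or 38 wide; the right block is 4 mm thicker: 30, 36 or 42
- nozzle (a point): tip of the filling nozzle above the bottle: the stand's x 18, y 66, z 270 mm. Head up to z 380, on a red mast at x 70 to 100, y 51 to 81. The brown bottle on the carriage is 62 mm across, axis at x 18, y 62 (carriage at rest), top at z 266
- carriage (a joint): slide of the sprung carriage along the stand's y, in m: 0 at rest, grows leftwards, away from the gap, to its stop at 0.006; 0.004 is under the nozzle. Spring force towards the gap 2.0 N at 0, 2.8 N at 0.004; it also moves a released block over to the side stop. Right block: about 0.004. Thin one, released: 0. One too thick jams near the mouth
- block_30: blue plastic packing block, 120 mm long (own x) x 30 mm thick (own y) x 45 mm high, 0.11 kg, all four upright edges rounded 10 mm, the same both ways round; origin at the centre of its underside; lies flat on the bench at the start
- block_36: blue plastic packing block, 120 mm long (own x) x 36 mm thick (own y) x 45 mm high, 0.11 kg, all four upright edges rounded 10 mm, the same both ways round; origin at the centre of its underside; lies flat on the bench at the start
- block_42: blue plastic packing block, 120 mm long (own x) x 42 mm thick (own y) x 45 mm high, 0.11 kg, all four upright edges rounded 10 mm, the same both ways round; origin at the centre of its underside; lies flat on the bench at the start
- glass_cup: clear drinking glass, 70 mm across, 120 mm tall, a bystander, to be left where it is; origin at the centre of its underside
- flask: clear conical flask, 110 mm across the foot, 180 mm tall, a bystander, to be left where it is; origin at the centre of its underside
- spare_bottle: capped brown bottle, 62 mm across, 230 mm tall, a bystander, to be left where it is; origin at the centre of its underside
- spanner: steel spanner lying flat, 180 mm long, a bystander, to be left where it is; origin on its underside, near mid-length
- jar: glass jar with red lid, 72 mm across, 90 mm tall, a bystander, to be left where it is; origin at the centre of its underside
Mind the look-alikes: they are no part of the job. Leave any brown, orange or red look-alike of the block_42 alone.

How it is judged:
By the outcome, as a careful person would: the job done as asked, in the order asked, and still so for the second after the job is handed in, with the robot touching nothing.
It also fails if it takes over 72 s, if anything falls off the work surface, if the arm or the gripper's body presses on something with over 40 N, if the wrist force passes 120 N, or if a joint passes its speed limit or range.

## Working session

There is one attempt and no reset: what is moved stays moved. The work goes in short steps, each a Python script; the robot and the scene stay as the last script left them, time stands still between calls to the robot, and variables do not carry over. Pictures are saved under pics/ and viewed, at most 10 in all, crops included, and the job is handed in when it is done.

```bash
mkdir -p pics; python3 - <<'E'
from rig import manip
import cv2,numpy as np
for n in("scene","top"):
    c=manip.camera(n); im=c["image"]; cv2.imwrite(f"pics/{n}0.png",cv2.resize(im[:,:,::-1],(800,600),interpolation=cv2.INTER_CUBIC))
    np.savez(f"{n}.npz",**c); print(n,c["fx"],c["cx"],c["cy"],np.round(c["cam_to_world"],3).tolist())
E
```

```text
scene 381.8579265143383 255.94838750724733 187.6386037780589 [[0.471, 0.711, -0.522, 1.091], [0.882, -0.386, 0.27, -0.295], [-0.01, -0.588, -0.809, 1.127], [0.0, 0.0, 0.0, 1.0]]
top 450.07419782988205 248.88520070722464 186.91852753404777 [[0.095, -0.972, 0.216, 0.143], [-0.995, -0.093, 0.019, -0.009], [0.002, -0.217, -0.976, 1.711], [0.0, 0.0, 0.0, 1.0]]
```

View pics/scene0.png

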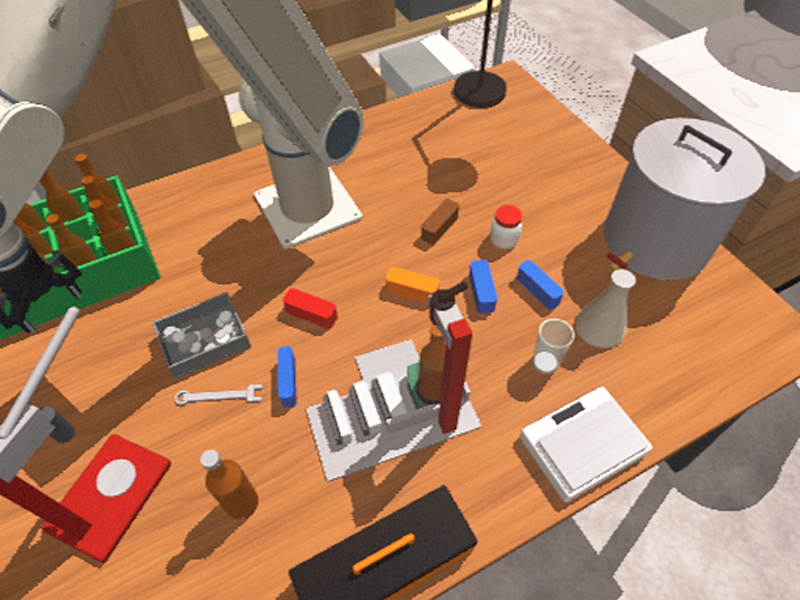

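View pics/top0.png

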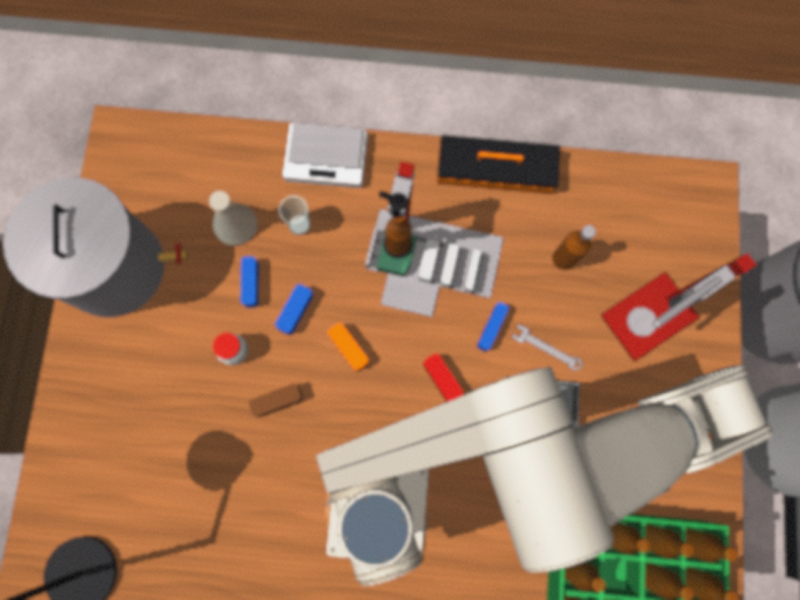

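The scene view shows the stand at about (400,410), with the blue blocks at (287,375), (483,286) and (540,285). In the top view the stand is at about (440,260), with the apron towards the robot and the blues at (250,282), (294,309) and (494,327). Next I'll fit the blocks by silhouette and enlarge the stand.

```bash
cat > h.py <<'E'
import numpy as np,cv2
from scipy.optimize import minimize
def load(n): return dict(np.load(n+".npz"))
def proj(c,P):
    T=np.linalg.inv(c["cam_to_world"]); q=np.asarray(P)@T[:3,:3].T+T[:3,3]
    return np.c_[c["fx"]*q[:,0]/q[:,2]+c["cx"],c["fy"]*q[:,1]/q[:,2]+c["cy"]]
def ray(c,uv,z):
    T=c["cam_to_world"]; d=T[:3,:3]@[(uv[0]-c["cx"])/c["fx"],(uv[1]-c["cy"])/c["fy"],1]
    return T[:3,3]+d*(z-T[2,3])/d[2]
def blue(im):
    h=cv2.cvtColor(im,cv2.COLOR_RGB2HSV); return cv2.inRange(h,(105,120,50),(125,255,255))
def block(x,y,a,w,L=.12,H=.045,r=.01):
    t=np.arange(16)*np.pi/8; pts=[(sx*(L/2-r)+r*np.cos(k),sy*(w/2-r)+r*np.sin(k)) for sx in(1,-1) for sy in(1,-1) for k in t]
    p=np.array(pts)@np.array([[np.cos(a),np.sin(a)],[-np.sin(a),np.cos(a)]])+[x,y]
    return np.r_[np.c_[p,0*p[:,0]],np.c_[p,0*p[:,0]+H]]
E
python3 - <<'E'
from h import *
cs={n:load(n) for n in("top","scene")}
c=cs["top"]
k,lab,st,cen=cv2.connectedComponentsWithStats(blue(c["image"]))
S=4
def up(m): return cv2.resize(m.astype(np.float32),None,fx=S,fy=S,interpolation=cv2.INTER_LINEAR)>.5*m.max()
masks={n:up(blue(cs[n]["image"])) for n in cs}
for i in range(1,k):
    if st[i,4]<100 or st[i,1]>300: continue
    p0=ray(c,cen[i],.03)[:2]
    def cost(v,w):
        s=0
        for n,cc in cs.items():
            q=proj(cc,block(*v,w)); m=np.zeros(masks[n].shape,np.uint8)
            cv2.fillConvexPoly(m,cv2.convexHull(np.round(((q+.5)*S-.5)*16).astype(np.int32)),1,shift=4)
            x0,y0=(q.min(0)*S-40).astype(int);x1,y1=(q.max(0)*S+40).astype(int)
            a=m[y0:y1,x0:x1]>0;b=masks[n][y0:y1,x0:x1]; s+=1-(a&b).sum()/max(1,(a|b).sum())
        return s
    for w in(.03,.036,.042):
        best=min((minimize(cost,[*p0,a],args=(w,),method="Nelder-Mead",options=dict(initial_simplex=np.array([[*p0,a],[p0[0]+.01,p0[1],a],[p0[0],p0[1]+.01,a],[*p0,a+.3]]),maxiter=100)) for a in np.arange(0,3.1,.5)),key=lambda r:r.fun)
        print(np.round(cen[i]),w,np.round(best.x,4),round(best.fun,4))
a=c["image"][128:196,225:330]; s=cs["scene"]["image"][210:310,190:312]
o=np.zeros((600,800,3),np.uint8)
A=cv2.resize(a,(460,298),interpolation=cv2.INTER_CUBIC); B=cv2.resize(s,(366,300),interpolation=cv2.INTER_CUBIC)
o[:298,:460]=A; o[300:,:366]=B
cv2.imwrite("pics/crop.png",o[:,:,::-1])
for uv in((400,282),(410,280),(440,312),(384,302)): print(uv,np.round(ray(c,(uv[0]*.64,uv[1]*.64),.006),3))
E
```

```text
[159. 180.] 0.03 [0.5081 0.3678 3.276 ] 0.1675
[159. 180.] 0.036 [0.5073 0.3669 0.1393] 0.3456
[159. 180.] 0.042 [0.5081 0.3676 0.0405] 0.5227
[188. 198.] 0.03 [0.4511 0.2512 2.7623] 0.2196
[188. 198.] 0.036 [0.4507 0.2511 2.7622] 0.2062
[188. 198.] 0.042 [0.4494 0.25   2.7372] 0.3777
[315. 209.] 0.03 [ 0.4516 -0.2345  2.7862] 0.3184
[315. 209.] 0.036 [ 0.4512 -0.235   2.8605] 0.5618
[315. 209.] 0.042 [ 0.4512 -0.2356  2.9383] 0.741
(400, 282) [ 0.548 -0.001  0.006]
(410, 280) [ 0.555 -0.026  0.006]
(440, 312) [ 0.482 -0.106  0.006]
(384, 302) [0.493 0.034 0.006]
```

View pics/crop.png

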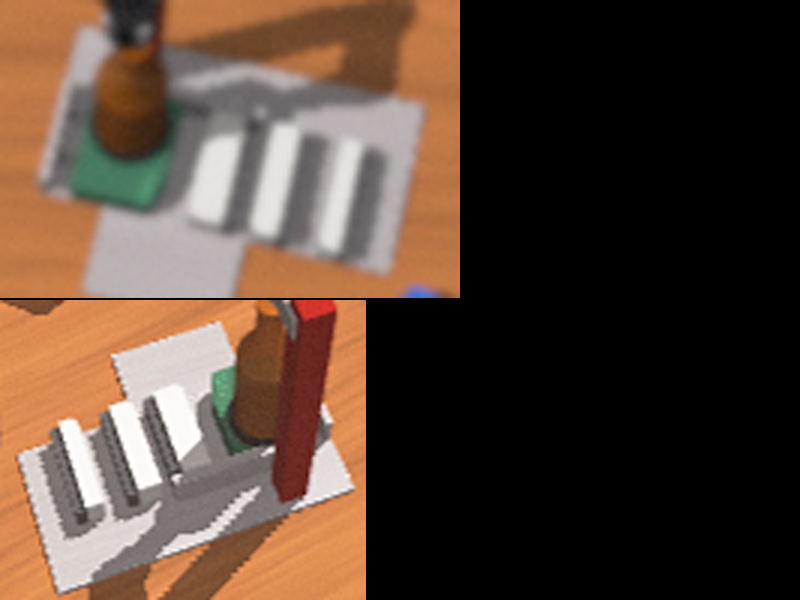

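```bash
cat >> h.py <<'E'
from scipy.spatial.transform import Rotation as R
def down(a):  # tool z down, tool x along world yaw a
    M=np.array([[np.cos(a),np.sin(a),0],[np.sin(a),-np.cos(a),0],[0,0,-1]]); return R.from_matrix(M).as_rotvec()
def wrist(manip,name):
    p=np.array(manip.get_position()); r=R.from_rotvec(manip.get_ee_rot()).as_matrix(); c=manip.camera("wrist")
    T=np.eye(4);T[:3,:3]=r;T[:3,3]=p; c["cam_to_world"]=T@c["mount"]; np.savez(name+".npz",**c)
    cv2.imwrite(f"pics/{name}.png",cv2.resize(c["image"][:,:,::-1],(800,600),interpolation=cv2.INTER_CUBIC)); return c
E
python3 - <<'E'
from h import *
from rig import manip
print(R.from_rotvec(manip.get_ee_rot()).as_matrix().round(2).tolist(), manip.get_time())
for a in (0,np.pi,np.pi/2,-np.pi/2): print(a, manip.solve_ik([.43,-.13,.36],down(a)))
s=[ (a,q) for a in (0,np.pi,np.pi/2,-np.pi/2) if (q:=manip.solve_ik([.43,-.13,.36],down(a))) is not None]
a=min(s,key=lambda t:abs(t[1][5]))[0]
manip.move_to([.43,-.13,.36],down(a)); 
c=wrist(manip,"w1"); print(a,c["mount"].round(3).tolist(),manip.get_time())
E
```

```text
[[0.91, 0.42, -0.0], [0.42, -0.91, 0.0], [0.0, -0.0, -1.0]] 0.1
0 [-3.20082356e-01  3.29399734e-02  1.88115905e+00 -4.44089210e-16
  1.22749363e+00  1.25071397e+00]
3.141592653589793 [-0.32008236  0.03293997  1.88115905  0.          1.22749363 -1.89087868]
1.5707963267948966 [-3.20082356e-01  3.29399734e-02  1.88115905e+00 -4.44089210e-16
  1.22749363e+00 -3.20082356e-01]
-1.5707963267948966 None
1.5707963267948966 [[0.0, -0.964, -0.265, 0.067], [1.0, 0.0, 0.0, 0.001], [-0.0, -0.265, 0.964, -0.12], [0.0, 0.0, 0.0, 1.0]] 1.9
```

View pics/w1.png

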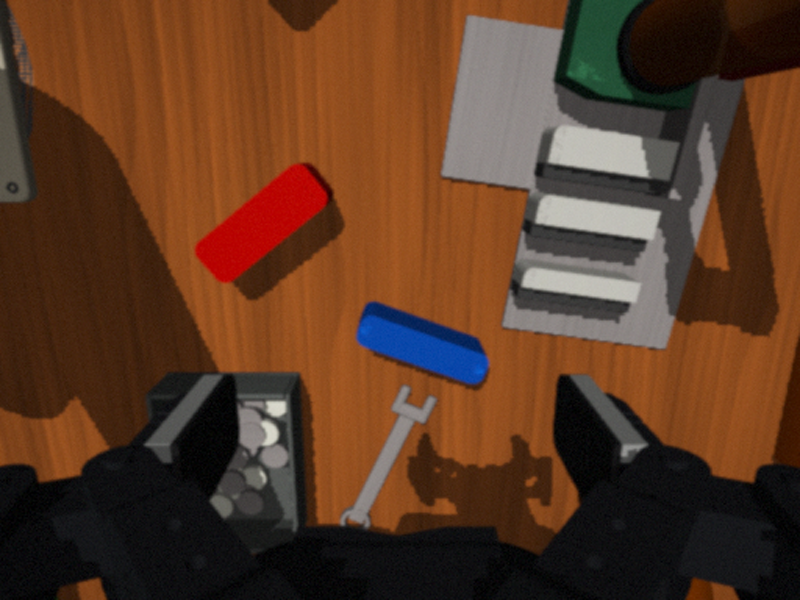

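The wrist view shows the block at (420,345), and the parked and mounted stops at (610,150), (597,215) and (578,285). It also gives these plate corners:
- apron: (469,15) and (442,178)
- apron–plate junction: (529,189)
- plate: (503,327) and (666,348)

I'll fit the stand pose from these.

```bash
cat > fit.py <<'E'
from h import *
from scipy.optimize import least_squares
c=load("w1")
px=np.array([(469,15),(442,178),(529,189),(503,327),(666,348)])*.64
P=np.array([(-130,70),(-130,-60),(-50,-60),(-50,-190),(110,-190)])/1e3
def S2W(v,p):  # p (n,3) m
    x,y,a=v; p=np.asarray(p,float); return np.c_[x+np.cos(a)*p[:,0]-np.sin(a)*p[:,1],y+np.sin(a)*p[:,0]+np.cos(a)*p[:,1],p[:,2]]
f=lambda v:(proj(c,S2W(v,np.c_[P,0*P[:,0]+.006]))-px).ravel()
r=least_squares(f,[.57,-.03,-.1]); v=r.x
if __name__=="__main__":
    print("stand",v.round(4),r.fun.round(1))
    top=load("top")
    for nm,p in dict(apL=(-.13,.07,.006),apR=(-.13,-.06,.006),pr=(-.05,-.19,.006),pf=(.11,-.19,.006)).items(): print(nm,"topcam800",(proj(top,S2W(v,[p]))/.64).round(0))
    for y in(-.036,-.006,-.012,-.018): print("stop y",y,(proj(c,S2W(v,[(-.03,y,.044),(.04,y,.044)]))/.64).round(0).tolist())
    print("green",(proj(c,S2W(v,[(-.02,.02,.044),(.05,.02,.044),(-.05,.03,.044)]))/.64).round(0).tolist())
    for w in(.03,.036,.042):
        q=lambda u:proj(c,block(*u,w))
        m=cv2.inRange(cv2.cvtColor(c["image"],cv2.COLOR_RGB2HSV),(100,100,20),(130,255,255))
        m[:160]=0;m[300:]=0
        k,l,st,_=cv2.connectedComponentsWithStats(m); i=1+st[1:,4].argmax(); m=cv2.resize((l==i).astype(np.float32),None,fx=4,fy=4)>.5
        def cost(u):
            n=np.zeros(m.shape,np.uint8); cv2.fillConvexPoly(n,cv2.convexHull(np.round(((q(u)+.5)*4-.5)*16).astype(np.int32)),1,shift=4); n=n>0
            return 1-(n&m).sum()/(n|m).sum()
        u0=np.array([.4514,-.2347,-.35]); b=minimize(cost,u0,method="Nelder-Mead",options=dict(initial_simplex=np.array([u0,u0+[.01,0,0],u0+[0,.01,0],u0+[0,0,.2]])))
        print(w,b.x.round(4),round(b.fun,4))
E
python3 fit.py
```

```text
stand [ 0.6083 -0.0466 -0.14  ] [-1.  -0.3 -0.3 -0.9  1.2  0.3 -0.2  0.4  0.5  1. ]
apL topcam800 [[381. 303.]]
apR topcam800 [[432. 315.]]
pr topcam800 [[490. 297.]]
pf topcam800 [[503. 236.]]
stop y -0.036 [[573.0, 166.0], [658.0, 179.0]]
stop y -0.006 [[582.0, 128.0], [668.0, 141.0]]
stop y -0.012 [[580.0, 136.0], [666.0, 148.0]]
stop y -0.018 [[578.0, 143.0], [664.0, 156.0]]
green [[602.0, 95.0], [690.0, 108.0], [567.0, 75.0]]
0.03 [ 0.4546 -0.2359 -0.3619] 0.0287
0.036 [ 0.4538 -0.2376 -0.3433] 0.147
0.042 [ 0.4552 -0.2355 -0.4829] 0.2298
```

The mounted stop's face is at y −6, so it is the 30 mm stop and the gap is 26. That calls for block_30, and the nearest block fits 30 mm clearly. I'll grasp it near its rear end with the camera side facing the robot, and check the thickness with the gripper.

```bash
python3 - <<'E'
from fit import *
from rig import manip
b=np.array([.4546,-.2359]);a=-.362
g=b-.040*np.array([np.cos(a),np.sin(a)]); o=down(a+np.pi)
manip.command_gripper(.058,40)
manip.move_to([*g,.13],o)
manip.servo_line([*g,.033],rate=.1)
print("F",np.round(manip.get_contact_force(),1))
manip.command_gripper(.0,40)
print("w",manip.get_width(),manip.get_grip_force())
manip.servo_line([*g,.15],rate=.12)
# block centre in stand frame -> tcp is 40 mm behind
o2=down(v[2]+np.pi)
p=S2W(v,[(-.125-.04,.010,.15)])[0]; manip.move_to(p,o2)
c=wrist(manip,"w2"); print(manip.get_width(),p,manip.get_joint_positions(),manip.get_time())
print((proj(c,S2W(v,[(-.13,.07,.006),(-.13,-.06,.006)]))/.64).round())
E
```

```text
F [ 0.2  1.3 -0.2]
w 0.029577595245908715 40.1738063787343
0.029458191365794938 [ 0.44634309 -0.01364959  0.15      ] [-5.90525037e-02  3.34456454e-01  2.08647005e+00 -3.52371616e-04
  7.20875356e-01 -1.48847107e+00] 7.0667
[[509. 345.]
 [265. 345.]]
```

View pics/w2.png

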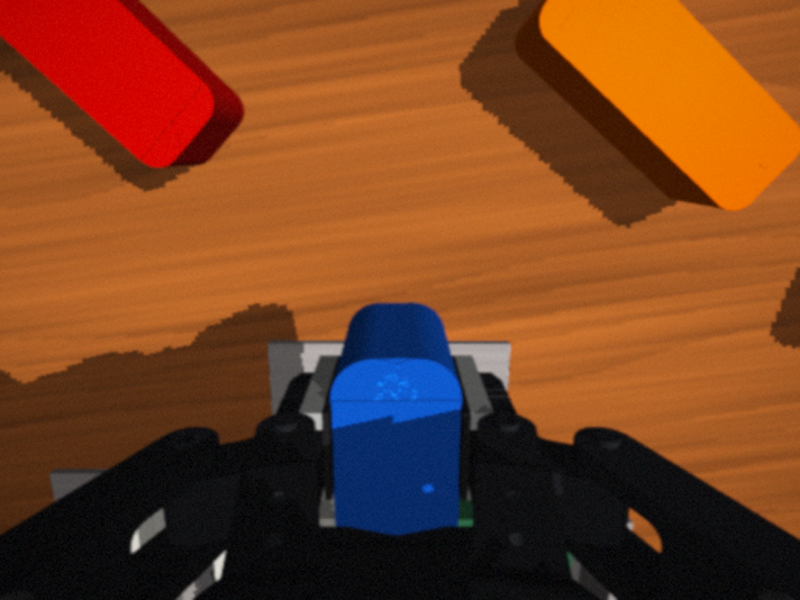

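The gripper reads 29.5 mm, so this is block_30, held straight. The apron corners are at (269,343) and (511,343), about 1 mm from prediction. Next I'll lower onto the apron, touch the stop, and insert.

```bash
cat > ins.py <<'E'
from fit import *
from rig import manip
ax=np.array([np.cos(v[2]),np.sin(v[2])]); ay=np.array([-ax[1],ax[0]])
def go(x,y,z,rate=.05): manip.servo_line(S2W(v,[(x,y,z)])[0],rate=rate)
def F():
    f=np.array(manip.get_contact_force()); return np.array([f[:2]@ax,f[:2]@ay,f[2]])
E
python3 - <<'E'
from ins import *
y=.0108
go(-.165,y,.046,.1); manip.hold(.2); f0=F(); print("f0",f0.round(1))
z=.046
while z>.034:
    z-=.001; go(-.165,y,z,.03); f=F()-f0
    if f[2]>2: break
print("z",z,f.round(1)); z+=.0015; go(-.165,y,z); f0=F()
x=-.165
while x<-.135-1e-6:   # front to -0.035
    x+=.005; go(x,y,z,.04); f=F()-f0
    if np.abs(f).max()>4: break
print("x",x,f.round(1))
while np.abs(f).max()<=4 and y>.004:
    y-=.0005; go(x,y,z,.03); f=F()-f0
print("touch",x,y,z,f.round(1),f0.round(1),manip.get_time())
E
```

```text
f0 [-1.1 -0.7 -1. ]
z 0.03899999999999999 [-1.6  0.8  7.1]
x -0.13499999999999998 [ 0.2 -0.3  1.8]
touch -0.13499999999999998 0.007799999999999998 0.040499999999999994 [-0.1  7.7  0.7] [-0.   0.8 -1.9] 13.6083
```

```bash
python3 - <<'E'
from ins import *
y=.0087;z=.0405;x=-.135
go(x,y,z); f0=F(); print(f0.round(1))
while x<-.0685:
    x+=.005; go(x,y,z,.05); f=F()-f0
    print(round(x,3),f.round(1))
    if np.abs(f).max()>15: break
print(manip.get_width(),manip.get_time())
E
```

```text
[ 0.2  3.4 -0.5]
-0.13 [-1.7  1.9 -1.2]
-0.125 [-1.6  1.9 -2.2]
-0.12 [-4.7  2.4 -0. ]
-0.115 [-13.6   2.5   6.5]
-0.11 [-9.3  3.   1.7]
-0.105 [-21.9   4.4  15.2]
0.029381516820195647 15.3583
```

Forces rose to −22 N in x and +15 N in z while the block was held, so it is probably slightly pitched or yawed in the grip. I'll release it, let it seat flat, and look.

```bash
python3 - <<'E'
from ins import *
manip.command_gripper(.05); manip.hold(.2)
print(F().round(1))
go(-.105,.0087,.13,.15)
go(-.20,.0087,.17,.2)
wrist(manip,"w3")
im=manip.camera("scene"); im=im["image"][190:310,180:330]; cv2.imwrite("pics/s3.png",cv2.resize(im[:,:,::-1],(750,600),interpolation=cv2.INTER_CUBIC)); print(manip.get_time())
E
```

```text
[-0.1  0.6 -0.1]
17.4083
```

View pics/s3.png

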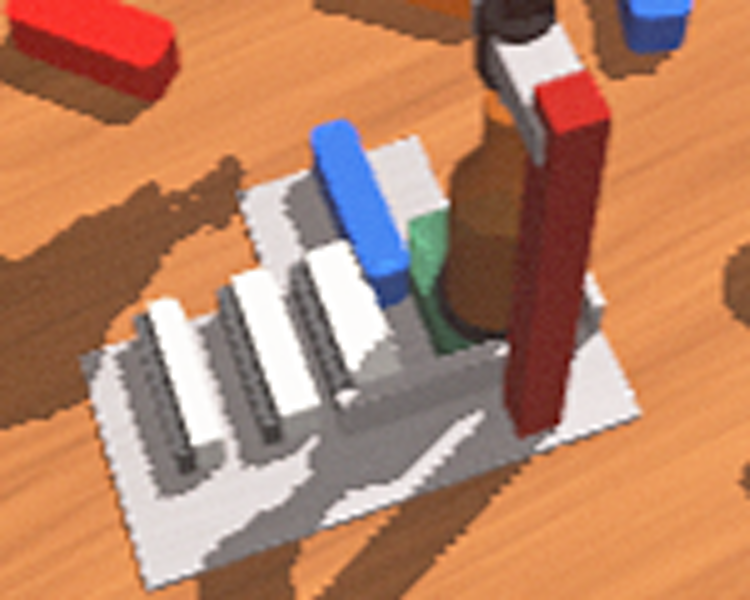

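The scene crop shows the block (355,210) lying in the gap, nose between the stop and the green carriage, about half in. Now I'll push it home with closed fingers on its rear end.

```bash
python3 - <<'E'
from ins import *
y=.0078;z=.037
manip.command_gripper(0,40)
go(-.165,y,.12,.2); go(-.165,y,z,.12); manip.hold(.1); f0=F(); x=-.165
while x<-.076:
    x+=.003; go(x,y,z,.05); f=F()-f0
    print(round(x,3),f.round(1))
    if np.abs(f).max()>22: break
print(manip.get_time())
E
```

```text
-0.162 [-0.1 -0.9 -0.8]
-0.159 [ 0.1 -0.9 -0.8]
-0.156 [-0.8 -1.4  1. ]
-0.153 [-0.1 -0.8 -1.4]
-0.15 [-0.7 -1.6 -1.6]
-0.147 [ 1.1 -1.  -1. ]
-0.144 [-7.1  0.4  4.5]
-0.141 [-12.3   0.    7.2]
-0.138 [-6.  -0.3  0.2]
-0.135 [-5.1  0.6  0.7]
-0.132 [-5.1  0.  -0.8]
-0.129 [-5.7  0.8  0.5]
-0.126 [-5.   0.8  0.3]
-0.123 [-5.2  0.8 -0. ]
-0.12 [-6.1  1.5  1.1]
-0.117 [-6.6  1.4 -0.2]
-0.114 [-6.5  1.6 -0.8]
-0.111 [-6.6  1.4  1.1]
-0.108 [-7.3  2.4  0.7]
-0.105 [-6.9  2.8  1.3]
-0.102 [-6.9  2.3  1.3]
-0.099 [-7.4  3.   0.9]
-0.096 [-6.9  2.9  1.2]
-0.093 [-7.5  3.6  1.1]
-0.09 [-8.   4.1  0.8]
-0.087 [-8.3  4.3  1.5]
-0.084 [-8.4  4.6  1.1]
-0.081 [-8.7  3.6  1.4]
-0.078 [-11.6   4.3   3.9]
-0.075 [-20.4   4.8  12.3]
26.8417
```

```bash
python3 - <<'E'
from ins import *
y=.0078;z=.037;x=-.075;f0=np.array([0,.6,-.3])
while x<-.066:
    x+=.001; go(x,y,z,.03); f=F()-f0
    print(round(x,3),f.round(1),S2W([0,0,-v[2]],[np.array(manip.get_position())-[v[0],v[1],0]])[0].round(4))
    if np.abs(f).max()>34: break
go(-.10,y,z,.1);go(-.13,y,.17,.2);go(-.24,y,.2,.25)
for n in("scene","top"):
    c=manip.camera(n);np.savez(n+"4.npz",**c)
S=load("scene4")["image"][190:310,180:330];T=load("top4")["image"][125:215,220:330]
o=np.zeros((500,800,3),np.uint8);o[:320,:400]=cv2.resize(S,(400,320),interpolation=cv2.INTER_CUBIC);o[:320,400:791]=cv2.resize(T,(391,320),interpolation=cv2.INTER_CUBIC)
cv2.imwrite("pics/f4.png",o[:320,:,::-1]);print(manip.get_time())
# compare projected homed block vs image
for n,off,k in(("scene4",(180,190),400/150),("top4",(220,125),391/110)):
    q=proj(load(n),S2W(v,[(-.07,.009,.051),(.05,.009,.051),(-.07,-.006,.051),(.05,-.006,.051)])); print(n,((q-off)*k).round().tolist())
E
```

```text
-0.074 [-23.7   3.8  17.6] [-0.0828  0.0081  0.0358]
-0.073 [-27.5   3.9  19.1] [-0.0828  0.0081  0.0358]
-0.072 [-29.2   4.6  22.8] [-0.0828  0.0081  0.0357]
-0.071 [-32.8   5.5  26.4] [-0.0829  0.0081  0.0357]
-0.07 [-35.2   4.9  29.3] [-0.0828  0.0081  0.0357]
30.0833
scene4 [[192.0, 107.0], [227.0, 193.0], [180.0, 111.0], [215.0, 197.0]]
top4 [[153.0, 197.0], [178.0, 92.0], [167.0, 200.0], [192.0, 95.0]]
```

View pics/f4.png

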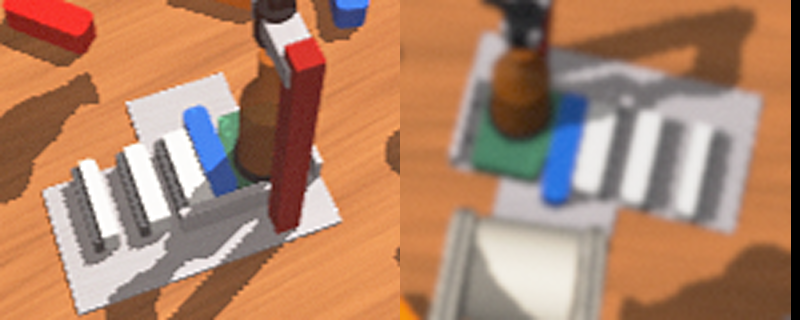

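The block's rear end (195,107) and nose at the end wall (227,190) match the predicted homed position. The pusher also stopped solidly there, and the carriage is shifted. Nothing else has moved.

```bash
python3 -c "
from rig import manip
print(manip.get_contact_force()); print(manip.sign_off())"
```

```text
[-0.77405492  0.2023733  -0.74240086]
the job is handed in; nothing more can be done
None
```

I slid block_30 fully home against the end wall, let go of it and handed the job in at about 30 s. I picked it by measuring rather than trying all three: the 30 mm stop is mounted and the gripper read the block at 29.5 mm. The other two blocks and the bystanders were left untouched.

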